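# Snap the retaining clip into the shaft groove

### The arm

A 6-joint arm with a two-finger parallel gripper is mounted at the origin on a cart in front of the work surface, level with it; the furniture and walls round the work are solid. World frame = base frame: x ahead of the robot, y to its left, z up, the work surface at z = 0. Lengths are in m, angles in degrees, forces in N, time in s.
With the tool pointing down it reaches from about 0.25 to 0.725 m from the base axis. Payload 9.7 kg.
Tool frame: the origin (TCP) lies midway between the tips of the shut fingers; the grasp point (between the pads) lies 19 mm behind it; z points along the fingers, y is the direction in which the jaws open and shut (so a half turn about z gives the same grasp; the last joint's range is limited). The gripper opens to 85 mm and grips with 20 to 120 N. Pads are 22 mm wide; open, the fingers measure 114 mm over their backs; the gripper's body (76 mm by 85 mm) begins 54 mm behind the grasp point. The pads swing forward as they close: fully open they stand 13 mm farther back than shut.
Start: joints at [66.463, 4.979, 10.078, 95.1, 0, 90], TCP at [0.22, 0.504, 0.231] pointing down, gripper open.
Joint ranges: [-179.16, 179.16], [-48.56, 103.87], [-65.8, 70.77], [-126.05, 130.52], [-82.76, 87.17], [-180, 180]. Speed limits (degrees/s): [127.2, 127.2, 147.25, 180, 180, 180].

### API

Orientations are given as [roll, pitch, yaw] about the fixed x, y, z axes, in that order (R = Rz(yaw) Ry(pitch) Rx(roll)).
In Python, from workcell import get_obs, camera, get_calibration, job_done gives the robot as it stands.
- The arm moves only by the tool play_rows, never from a script. Its argument "commands" is text: rows parted by semicolons, each of 5 numbers parted by spaces: the opening, from 0 (shut) to 1 (fully open), then the shift along the world's x, y, z in mm, then the turn about the world's z in degrees. A call has 1 to 10 rows; each row is the pose to reach, as a shift and turn from the pose commanded when the call began; what a row does not reach only later rows make up. A row lasts 1/12 s, in which the tool goes at most 41.7 mm and 7.16 degrees, less where a joint would pass 70% of its speed; a pose out of reach is approached as far as the arm can. A call with a gripper value outside its range is refused whole. The fingers move at their own pace and stop on an object; "force" is the grip in N (left out, the last holds). Time passes only in rows, so rows that repeat a pose let the fingers close. It gives the time, the measured TCP pose, the force and the opening at its end, in the units of the state.
- get_obs(): the state, without advancing time (a new reading comes with each control period).
- camera(name): name is "scene" or "top" or "wrist"; returns the picture (400x640x3 uint8, red, green, blue); there is no depth.
- get_calibration(name): a dict with "fx", "fy", "cx", "cy" (pixels), "eye" and "attitude" of the camera in the world; the wrist camera has in their place "mount" (4x4, takes a point from camera to tool coordinates, whose origin is the TCP and whose axes are the flange's). Camera axes: x right, y down, z forward; pixel columns grow to the right and rows downward; lengths in m; the calibration is good to about 2 mm. A picture is of the moment at which its call begins: read the wrist's pose just before it. get_calibration takes no time and is no camera call.
- job_done(): hands the job in, once; it reports no verdict.
The state is a dict: "time": time; "q": joint angles; "qd": joint speeds; "joint_efforts": joint torques, N m; "ee_pos": TCP position; "tcp_rot": TCP orientation; "wrist_force": force on the tool from outside, world axes, zero at the start; "torque": the same for the moment, N m; "opening": finger opening in m.
Only numpy, scipy, OpenCV 4.12 (cv2) and the standard library are available. Lean on these libraries where they do the work, as an engineer would, in place of code of your own. Each camera call takes 0.05 s, during which the arm holds its last target.

### The job

Take the spring clip with the orange head out of its stand, feel with it lightly along the shaft in the cradle for the groove, and push it straight down there until it snaps fully home round the shaft; then let go of it. The clip does not fit on the full shaft, so never force it where it does not go in, and do not disturb the tape roll, the electrode tip that stands near it, and the gauge block beside the cradle.

Things in the scene. Friction and masses are not known exactly. Their poses are not given: they have to be found in the camera images.
- clip: Loose spring clip, 60 mm tall, about 55 g, upright in the stand: a U of 5 mm steel (along its x), 30 mm wide (y), open downward, with an orange grip head, 10 mm (x) by 22 mm (y), from 26 to 60 mm above the origin. Origin midway between the undersides of its two jaws; z up, x the axis of the bore. The jaws spring apart along y, up to 3 mm each; the mouth between their round noses is 12 mm wide.
- clip_bore (a point): Centre of the clip's bore, 11 mm above the clip's origin; it lies on the shaft's axis when the clip is home. Set down on the full shaft, the jaws stop with this point about 18 mm above the shaft's axis and go no further; over the groove they stop first at about 14 mm, then about 10 N push them on until, below 7 mm, the clip snaps down to 0 mm.
- clip_grip (a point): Centre of the grip head, 34 mm above the bore centre, 45 mm above the clip's origin.
- stand: Grey stand, 70 x 70 mm, fixed; origin at the centre of its underside. Its pocket (floor 8 mm up, walls to 23 mm) holds the clip upright with about 1 mm play; the clip's x and y run along the stand's x and y, and it lifts straight out. A fixed welding head, 0.39 m tall, stands between stand and cradle, its front 0.51 m ahead of the robot at y = 0: carry the clip round its front.
- cradle: Blue base plate 190 (x) x 64 (y) x 10 mm, fixed, with two aluminium saddles, centres 148 mm apart, that hold a level steel shaft 24 mm thick along the cradle's x; 130 mm of it are free between the saddles. Origin at the centre of the underside. Nothing stands higher than 16 mm above the shaft's axis. The shaft is held fast. A push over about 18 N (30 N, all contacts of the jaws added up) ruins the clip.
- shaft_mid (a point): Point on the shaft's axis midway between the saddles, 50 mm above the worktop; axes as the cradle's, x along the shaft. The shaft's one groove, a dark neck 8 mm wide and 18 mm in diameter, has its middle anywhere from 5 to 39 mm beyond this point toward +x (the end away from the robot); its place is not measured. The clip enters only within 1.5 mm of the groove's middle.
- spare_tip: Bystander: copper electrode tip, 16 mm thick, 38 mm tall, standing; origin at the centre of its underside.
- tape_roll: Bystander: black tape roll lying flat, 53 mm across, 19 mm high; origin at the centre of its underside.
- gauge_block: Bystander: grey gauge block, 22 x 52 x 14 mm (x, y, z); origin at the centre of its underside.
Things that resemble listed ones, but are neither listed nor needed, are in the scene too. Leave any yellow look-alike of the stand alone.

How it is judged (in metres and radians):
On the way, in this order (a step that is already met when the one before it is completed fails the run):
1. the clip is lifted out of the stand (distance between clip and stand above 0.04 m), for 0.2 s.
2. the clip has snapped home in the groove (x of clip_bore in the frame of shaft_mid between 0 and 0.044 m and y of clip_bore in the frame of shaft_mid between -0.0025 and 0.0025 m and z of clip_bore in the frame of shaft_mid between -0.0025 and 0.0025 m and angle between the x axis of clip and the x axis of cradle, either way round below 0.15 rad), for 0.2 s.
At the end, for the whole second after the job is handed in: the clip sits home in the groove, its bore centre within 2.5 mm of the shaft's axis (sideways and in height) and 0 to 44 mm beyond shaft_mid along the shaft, its bore axis within 0.15 rad of the shaft's, at rest and released (all of step 2 and linear speed of clip below 0.01 m/s); the robot touches nothing.
It fails at once if the clip is pressed on the shaft or cradle with more than 30 N (contact force between clip and cradle above 30 N).
It fails at once if the spare tip is shifted by more than 20 mm (distance of spare_tip from where it was at the start of the episode above 0.02 m).
It fails at once if the tape roll is shifted by more than 20 mm (distance of tape_roll from where it was at the start of the episode above 0.02 m).
It fails at once if the gauge block is shifted by more than 20 mm (distance of gauge_block from where it was at the start of the episode above 0.02 m).
It also fails if it takes over 64 s, if anything falls off the work surface, if the arm or the gripper's body presses on something with over 40 N, if the wrist force passes 120 N, or if a joint passes its speed limit or range.

## Working session

There is one attempt and no reset: what is moved stays moved. The work goes in short steps, Python scripts to look and compute and a tool call to move; the robot and the scene stay as the last step left them, time stands still between calls to the robot, and variables do not carry over. Pictures are saved under pics/ and viewed, and the job is handed in when it is done.

Besides the shell and the picture viewer there is one more tool, called after "Request:" as name(argument=value, ...), one argument or row to a line, values as JSON. play_rows: Moves the arm, as the interface text tells. Its arguments: {"type":"object","properties":{"commands":{"type":"string"},"force":{"type":"number"}},"required":["commands"]}

```bash
ls; mkdir -p pics; python3 - <<'E'
from workcell import *
import cv2
print(get_obs())
for n in("scene","top","wrist"):
    print(n,get_calibration(n)); cv2.imwrite(f"pics/{n}0.png",camera(n)[:,:,::-1])
E
```

```text
pics
{'time': 0.0, 'q': array([ 6.64629693e+01,  5.01100539e+00,  1.00346995e+01,  9.51001483e+01,
       -9.55723182e-04,  9.00006233e+01]), 'qd': array([-0.02669478, -0.03728526,  0.07828633,  0.10838902,  0.02444414,
       -0.0704563 ]), 'joint_efforts': array([-1.27082694e-03, -5.20381987e+01,  4.64811015e+01,  1.62423350e-02,
       -1.46847492e-04,  2.85607250e-06]), 'ee_pos': array([0.21954946, 0.50402617, 0.23058618]), 'tcp_rot': array([-1.79923546e+02,  9.56553987e-04,  1.56462347e+02]), 'wrist_force': array([-0.21462277, -0.7633662 , -0.37418692]), 'torque': array([ 0.00875693, -0.02597769,  0.0089387 ]), 'opening': 0.08538928179511512}
scene {'fx': 419.29581843307875, 'fy': 419.29581843307875, 'cx': 316.0891554480122, 'cy': 195.43872266321844, 'eye': array([-0.313579  , -0.65636497,  0.56341053]), 'attitude': array([-115.11530437,    1.34850131,  -46.32516859])}
top {'fx': 399.4971274503862, 'fy': 399.4971274503862, 'cx': 316.1352100141045, 'cy': 196.20906119165747, 'eye': array([0.22587408, 0.08360953, 1.13770125]), 'attitude': array([-168.8506729 ,   -0.25408041,  -88.87173633])}
wrist {'fx': 320.0202050785394, 'fy': 320.0202050785394, 'cx': 321.6662494306504, 'cy': 201.2236713088152, 'mount': array([[-4.37064868e-04, -9.45038791e-01, -3.26957936e-01,
         8.47608852e-02],
       [ 9.99999901e-01, -4.38745057e-04, -6.86134954e-05,
         1.02324809e-03],
       [-7.86087636e-05, -3.26957934e-01,  9.45038890e-01,
        -1.41645987e-01],
       [ 0.00000000e+00,  0.00000000e+00,  0.00000000e+00,
         1.00000000e+00]])}
```

View pics/scene0.png

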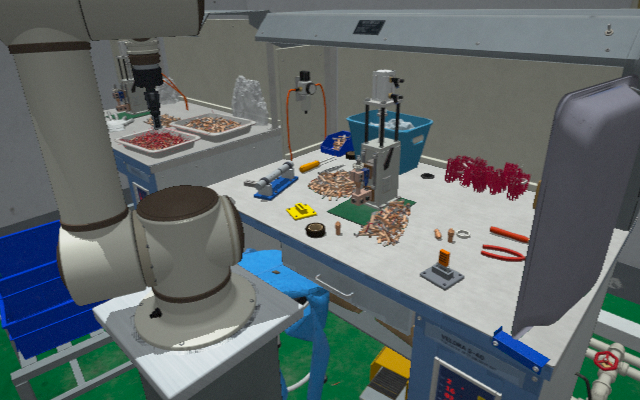

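View pics/top0.png

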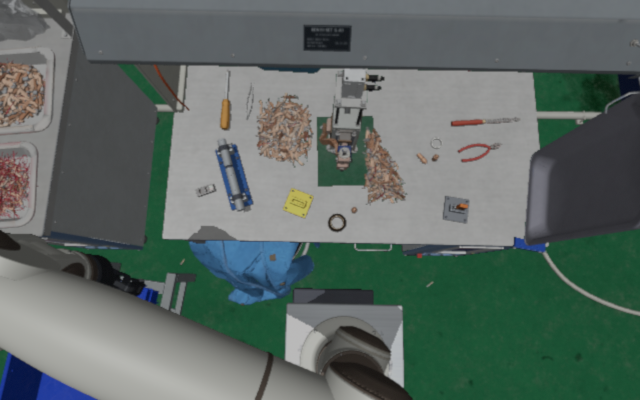

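View pics/wrist0.png

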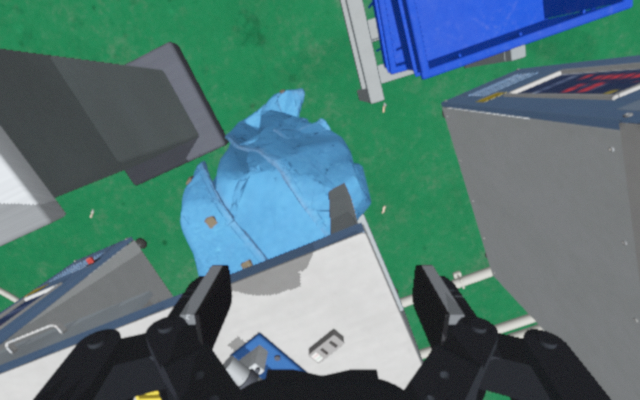

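The clip (orange head, grey stand) is at about (457,207) in top and (443,262) in scene. The yellow look-alike stand is at top (298,203). The cradle is at top (233,175), with the gauge block at (206,189), the tape at (337,222) and the tip at (354,210). I'll enlarge both areas and measure.

```bash
cat > h.py <<'E'
import numpy as np, cv2
from scipy.spatial.transform import Rotation as R
from workcell import *
def pose(name,obs=None):
    c=get_calibration(name)
    if name=="wrist":
        T=np.eye(4);T[:3,:3]=R.from_euler("xyz",obs["tcp_rot"],degrees=True).as_matrix();T[:3,3]=obs["ee_pos"]
        M=T@c["mount"]; return c,M[:3,:3],M[:3,3]
    return c,R.from_euler("xyz",c["attitude"],degrees=True).as_matrix(),np.array(c["eye"])
def ray(P,u,v):
    c,A,e=P; d=A@np.array([(u-c["cx"])/c["fx"],(v-c["cy"])/c["fy"],1.]); return e,d/np.linalg.norm(d)
def plane(P,u,v,z):
    e,d=ray(P,u,v); return e+d*(z-e[2])/d[2]
def tri(*rs):
    A=sum(np.eye(3)-np.outer(d,d) for e,d in rs); b=sum((np.eye(3)-np.outer(d,d))@e for e,d in rs)
    p=np.linalg.solve(A,b); return p,[np.linalg.norm(np.cross(p-e,d)) for e,d in rs]
def proj(P,X):
    c,A,e=P; p=A.T@(np.array(X)-e); return c["fx"]*p[0]/p[2]+c["cx"],c["fy"]*p[1]/p[2]+c["cy"]
E
python3 - <<'E'
from h import *
T=cv2.imread("pics/top0.png");S=cv2.imread("pics/scene0.png")
a=cv2.resize(T[185:235,425:495],None,fx=5.7,fy=6,interpolation=2)
b=cv2.resize(T[130:220,185:275],(400,300),interpolation=2)
c=cv2.resize(S[235:295,405:475],(400,300),interpolation=2)
d=cv2.resize(S[150:210,240:320],(400,300),interpolation=2)
cv2.imwrite("pics/crop0.png",np.vstack([np.hstack([cv2.resize(a,(400,300)),b]),np.hstack([c,d])]))
pt,ps=pose("top"),pose("scene")
cent={}
for n,I,(x0,x1,y0,y1) in(("t",T,(425,495,185,235)),("s",S,(405,475,235,295))):
    h=cv2.cvtColor(I,cv2.COLOR_BGR2HSV)[y0:y1,x0:x1]
    m=((h[...,0]<18)&(h[...,1]>170)&(h[...,2]>90)).astype(np.uint8)
    k,l,st,ce=cv2.connectedComponentsWithStats(m)
    i=1+st[1:,4].argmax(); print(n,st[i]+[x0,y0,0,0,0],ce[i]+[x0,y0]); cent[n]=ce[i]+[x0,y0]
print(tri(ray(pt,*cent["t"]),ray(ps,*cent["s"])))
for nm,u,v,z in(("stand",456,209,.02),("cradA",224,142,.05),("cradB",240,207,.05),("gauge",206,189,.014),("tape",337,222,.019),("tip",354,210,.038)): print(nm,plane(pt,u,v,z))
E
```

```text
t [459 205   2   2   4] [459.5 205.5]
s [439 249  11  17  85] [444.35294118 257.09411765]
(array([ 0.42431672, -0.31703201,  0.0481768 ]), [np.float64(0.002643759580647553), np.float64(0.002643759580647393)])
stand [ 0.41738389 -0.3146213   0.02      ]
cradA [0.59224634 0.34848109 0.05      ]
cradB [0.40565427 0.29235099 0.05      ]
gauge [0.46199948 0.39982095 0.014     ]
tape [0.37353355 0.02272654 0.019     ]
tip [ 0.40565723 -0.02331292  0.038     ]
```

View pics/crop0.png

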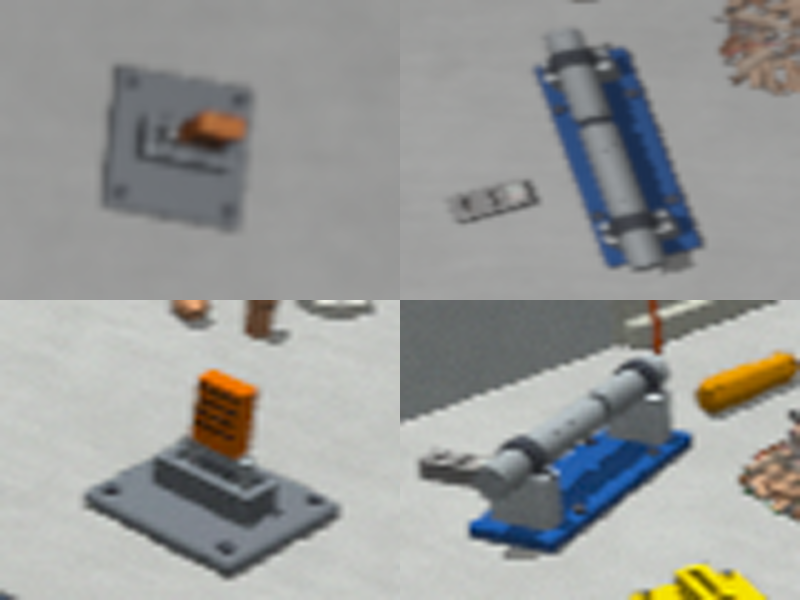

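The enlarged crop confirms the orange-headed clip upright in the grey stand; the yellow stand is the decoy. The shaft shows a dark line near top (228,157). I'll look at the cradle with the wrist camera first, since it is close by.

Request:
play_rows(
  commands="1 32 -20 0 -7;1 64 -41 0 -14;1 97 -61 0 -21;1 129 -82 0 -28;1 161 -102 0 -35;1 193 -123 0 -42;1 226 -143 0 -49;1 258 -164 0 -49.5;1 290 -184 0 -49.5;1 290 -184 0 -49.5",
)

```text
time: 0.98
ee_pos: [0.5139, 0.3166, 0.2299]
tcp_rot: [-180.0, 0.1, 106.7]
wrist_force: [0.3, -0.2, 0.6]
opening: 0.0857
```

```bash
cat > shot.py <<'E'
import sys,pickle
from h import *
n=sys.argv[1]
for i in range(2):
    o=get_obs(); I=camera("wrist")
cv2.imwrite(f"pics/{n}.png",I[:,:,::-1]); pickle.dump(o,open(f"pics/{n}.pkl","wb"))
print(o["time"],o["ee_pos"],o["tcp_rot"],o["wrist_force"],o["opening"])
E
python3 shot.py w1
```

```text
1.0333 [0.51184044 0.31805271 0.23007372] [-1.79918008e+02  4.18679902e-02  1.06722993e+02] [-1.44642645  0.27596441  0.13130271] 0.08553842769835178
```

View pics/w1.png

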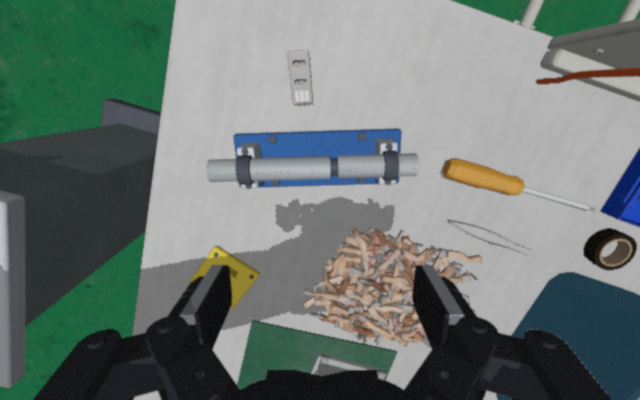

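w1 shows the shaft horizontal at row ~168, the dark groove at about (334,168), saddle rings at 247 and 390, and the gauge block at (300,78). I'll go lower for a finer second view.

Request:
play_rows(
  commands="1 5 4 -30 0;1 10 8 -60 0;1 13 12 -90 0;1 13 12 -90 0;1 13 12 -90 0",
)

```text
time: 1.5
ee_pos: [0.5209, 0.3325, 0.1404]
tcp_rot: [-179.8, 0.0, 107.1]
wrist_force: [0.7, -0.0, 0.5]
opening: 0.0855
```

```bash
python3 shot.py w2; python3 - <<'E'
import cv2
I=cv2.imread("pics/w2.png");cv2.imwrite("pics/w2c.png",cv2.resize(I[60:300,160:480],(800,600),interpolation=2))
E
```

```text
1.55 [0.52177522 0.33281212 0.14250421] [-1.79998072e+02 -4.38076205e-03  1.07037399e+02] [1.84882365 0.9733673  0.94739061] 0.08520005958726826
```

View pics/w2c.png

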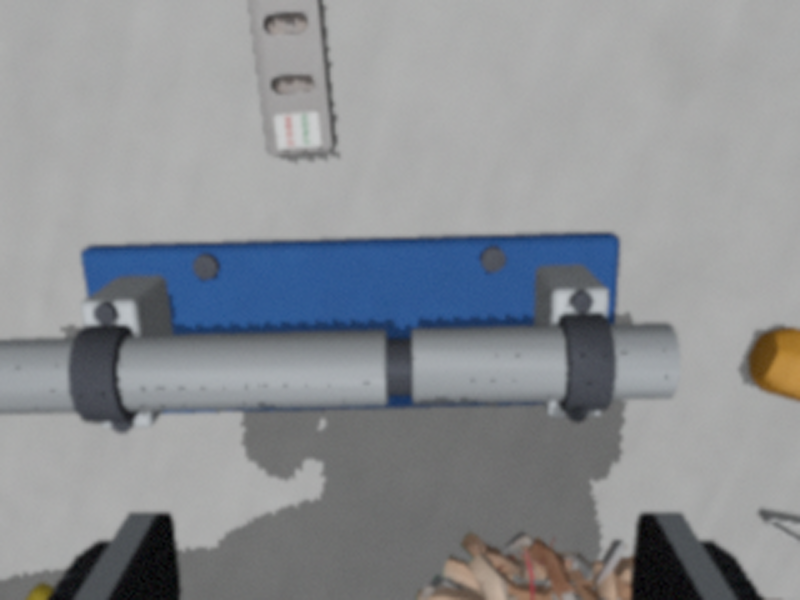

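In w2c the groove is at crop (399,368), i.e. px (319.6,207). The shaft edges are clean against the blue plate. Next is fitting the shaft axis and groove from both views.

```bash
cat > shaft.py <<'E'
from h import *
import pickle
def shaft(n,cols,r0,r1):
    I=cv2.imread(f"pics/{n}.png");o=pickle.load(open(f"pics/{n}.pkl","rb"));P=pose("wrist",o)
    g=cv2.cvtColor(I,cv2.COLOR_BGR2GRAY).astype(float)
    h=cv2.cvtColor(I,cv2.COLOR_BGR2HSV)
    up,lo=[],[]
    for c in cols:
        ok=(h[r0:r1,c,1]<70)&(g[r0:r1,c]>105)
        lab,_=cv2.connectedComponents(ok.astype(np.uint8)[:,None]),0
        k,l,st,ce=cv2.connectedComponentsWithStats(ok.astype(np.uint8)[:,None])
        i=1+st[1:,4].argmax(); up.append((c,r0+st[i,1]-.5)); lo.append((c,r0+st[i,1]+st[i,3]-.5))
    pu=np.polyfit(*np.array(up).T,1);pl=np.polyfit(*np.array(lo).T,1)
    print(n,"edges",pu,pl,np.std(np.polyval(pu,cols)-np.array(up)[:,1]),np.std(np.polyval(pl,cols)-np.array(lo)[:,1]))
    return P,pu,pl,g,h
if __name__=="__main__":
    res=[]
    for n,cols,r0,r1,gx in(("w1",list(range(265,325,3))+list(range(345,375,3)),145,186,(320,350)),("w2",list(range(220,308,4))+list(range(332,378,4)),175,240,(300,340))):
        P,pu,pl,g,h=shaft(n,cols,r0,r1)
        # groove: dark columns weighted along mid line
        cs=np.arange(*gx); v=[]
        for c in cs:
            m=(np.polyval(pu,c)+np.polyval(pl,c))/2; v.append(g[int(m-4):int(m+5),c].mean())
        v=np.array(v);w=np.clip(v.max()*.93-v,0,None);w[v>.5*(v.max()+v.min())]=0
        gc=(w*cs).sum()/w.sum(); print(" groove col",gc,v.round())
        # bisector plane normal
        def edgeplane(p):
            a=ray(P,250,np.polyval(p,250))[1];b=ray(P,380,np.polyval(p,380))[1];q=np.cross(a,b);return q/np.linalg.norm(q)
        nb=edgeplane(pu)+edgeplane(pl);nb/=np.linalg.norm(nb)
        half=np.arccos(np.clip(edgeplane(pu)@edgeplane(pl),-1,1))/2
        print(" dist axis from apparent radius",.012/np.sin(half))
        gm=(np.polyval(pu,gc)+np.polyval(pl,gc))/2
        res.append((P,nb,gc,gm))
        # on z=.05 plane
        e=P[2]; d=np.cross(nb,[0,0,1.]); d/=np.linalg.norm(d); d*=np.sign(d[0])
        r=ray(P,gc,gm)[1]; p=e+r*(.05-e[2])/r[2]
        print(" z=.05: groove pt",p,"yaw",np.degrees(np.arctan2(d[1],d[0])))
    (P1,n1,*_),(P2,n2,*_)=res
    d=np.cross(n1,n2);d/=np.linalg.norm(d);d*=np.sign(d[0]);print("axis dir",d)
    A=np.array([n1,n2,[1,0,0]]);print("axis pt x=.51:",np.linalg.solve(A,[n1@P1[2],n2@P2[2],.51]))
    print(tri(ray(res[0][0],*res[0][2:]),ray(res[1][0],*res[1][2:])))
E
python3 shaft.py
python3 - <<'E'
from h import *
import pickle
# saddles rings, w2 px from crop
o=pickle.load(open("pics/w2.pkl","rb"));P=pose("wrist",o)
a=plane(P,160+100/2.5,60+373/2.5,.05);b=plane(P,160+590/2.5,60+362/2.5,.05);print(a,b,(a+b)/2,np.linalg.norm(a-b))
print("now",get_obs()["ee_pos"],get_obs()["tcp_rot"])
E
```

```text
w1 edges [-3.10796934e-02  1.66795283e+02] [-3.00623313e-02  1.87974645e+02] 0.3556249219200344 0.28662486687572497
 groove col 333.71509248029105 [177. 177. 177. 177. 176. 175. 176. 177. 176. 166. 127.  91.  83.  83.
  84.  84.  83.  96. 131. 158. 166. 168. 168. 167. 167. 169. 169. 169.
 168. 167.]
 dist axis from apparent radius 0.3614113632743186
 z=.05: groove pt [0.52063418 0.33212878 0.05      ] yaw 18.501775843441624
w2 edges [-2.81989979e-02  2.03009658e+02] [-1.21059413e-01  2.60913142e+02] 0.3520298985537554 5.34621944953885
 groove col 319.1192533212475 [169. 169. 169. 169. 168. 166. 165. 165. 166. 167. 167. 167. 164. 149.
 113.  85.  81.  81.  81.  81.  81.  81.  80.  80.  99. 142. 160. 165.
 165. 165. 165. 165. 165. 165. 165. 166. 166. 165. 165. 166.]
 dist axis from apparent radius 0.1893873973898675
 z=.05: groove pt [0.52057935 0.33109149 0.05      ] yaw 21.543311460542945
axis dir [ 0.90673696  0.21421958 -0.36323278]
axis pt x=.51: [0.51       0.33107823 0.0603821 ]
(array([0.51988136, 0.33364198, 0.05716023]), [np.float64(2.062089088758765e-05), np.float64(2.062089088748613e-05)])
[0.43188878 0.30304489 0.05      ] [0.57691508 0.35122257 0.05      ] [0.50440193 0.32713373 0.05      ] 0.15281922384631255
now [0.52243995 0.33297805 0.14364796] [ 1.79881473e+02 -3.84260115e-02  1.07019417e+02]
```

```bash
python3 - <<'E'
s=open("shaft.py").read()
a=s.index("        ok=(h[r0"); b=s.index("    pu=np.polyfit")
s=s[:a]+'''        ok=(h[:,c,1]<70)&(g[:,c]>105)
        m=(r0+r1)//2; i=m
        while ok[i]: i-=1
        j=m
        while ok[j]: j+=1
        up.append((c,i+.5)); lo.append((c,j-.5))
'''+s[b:]
open("shaft.py","w").write(s)
E
python3 shaft.py
```

```text
w1 edges [-3.10796934e-02  1.66795283e+02] [-3.00623313e-02  1.87974645e+02] 0.3556249219200344 0.28662486687572497
 groove col 333.71509248029105 [177. 177. 177. 177. 176. 175. 176. 177. 176. 166. 127.  91.  83.  83.
  84.  84.  83.  96. 131. 158. 166. 168. 168. 167. 167. 169. 169. 169.
 168. 167.]
 dist axis from apparent radius 0.3614113632743186
 z=.05: groove pt [0.52063418 0.33212878 0.05      ] yaw 18.501775843441624
w2 edges [-2.81989979e-02  2.03009658e+02] [ -0.63695777 436.62415175] 0.3520298985537554 47.69761969694848
 groove col 319.09470292308333 [130. 137. 136. 136. 144. 144. 143. 150. 151. 152. 159. 159. 159. 153.
 115.  77.  69.  69.  68.  72.  72.  72.  75.  75.  95. 137. 154. 158.
 160. 161. 160. 162. 162. 162. 164. 164. 164. 165. 165. 165.]
 dist axis from apparent radius 0.044328461717826506
 z=.05: groove pt [0.52190713 0.32664478 0.05      ] yaw 35.15042078847024
axis dir [ 0.47032151 -0.05885442 -0.88053043]
axis pt x=.51: [0.51       0.33924552 0.09363968]
(array([0.5177941 , 0.33918136, 0.08338064]), [np.float64(0.0005701112792765951), np.float64(0.0005701112792763626)])
```

```bash
sed -i 's/    pu=np.polyfit(\*np.array(up).T,1);pl=np.polyfit(\*np.array(lo).T,1)/    lo=np.array(lo);w=abs(lo[:,1]-np.median(lo[:,1]))<5;print("kept",w.sum(),len(w));lo=lo[w];pu=np.polyfit(*np.array(up).T,1);pl=np.polyfit(*lo.T,1)/; s/np.std(np.polyval(pl,cols)-np.array(lo)\[:,1\])/np.std(np.polyval(pl,lo[:,0])-lo[:,1])/' shaft.py; python3 shaft.py | grep -v "^  \[\|168\. 168"
python3 - <<'E'
from h import *
import pickle
o=pickle.load(open("pics/w1.pkl","rb"));P=pose("wrist",o)
a=plane(P,247,170,.055);b=plane(P,390,165,.055);print(a,b,(a+b)/2,np.linalg.norm(a-b))
E
```

```text
kept 30 30
w1 edges [-3.10796934e-02  1.66795283e+02] [-3.00623313e-02  1.87974645e+02] 0.3556249219200344 0.28662486687572497
 groove col 333.71509248029105 [177. 177. 177. 177. 176. 175. 176. 177. 176. 166. 127.  91.  83.  83.
 168. 167.]
 dist axis from apparent radius 0.3614113632743186
 z=.05: groove pt [0.52063418 0.33212878 0.05      ] yaw 18.501775843441624
kept 26 34
w2 edges [-2.81989979e-02  2.03009658e+02] [-3.08704453e-02  2.30516194e+02] 0.3520298985537554 0.6492455435124583
 groove col 319.1013308803668 [164. 164. 164. 164. 164. 164. 164. 164. 164. 164. 164. 164. 161. 146.
 111.  84.  81.  81.  81.  81.  81.  81.  80.  80.  99. 142. 160. 165.
 165. 165. 165. 166. 165. 166. 165. 166. 166. 165. 165. 166.]
 dist axis from apparent radius 0.288562935026298
 z=.05: groove pt [0.52037139 0.33172937 0.05      ] yaw 18.809580271066565
axis dir [ 0.95047276  0.30821172 -0.04008832]
axis pt x=.51: [0.51       0.32908643 0.05227143]
(array([0.52021101, 0.33274505, 0.05289255]), [np.float64(0.00012678754159969652), np.float64(0.00012678754159971568)])
[0.43684457 0.30513637 0.055     ] [0.57375728 0.35163384 0.055     ] [0.50530093 0.3283851  0.055     ] 0.14459289334492348
```

The groove comes out at about (0.5205, 0.332), shaft yaw about 18.6° and axis height about 50–53 mm. It lies about 16 mm beyond mid, which is within the stated range. Now round the front of the welding head to the stand.

Request:
play_rows(
  commands="1 -28 -25 12 -2;1 -56 -50 24 -4;1 -84 -75 36 -7;1 -112 -100 48 -9;1 -140 -125 60 -11;1 -150 -165 60 -13;1 -155 -205 60 -15;1 -158 -245 60 -18;1 -160 -285 60 -20;1 -160 -325 60 -22",
)

```text
time: 2.43
ee_pos: [0.3621, 0.0059, 0.2043]
tcp_rot: [179.7, -0.0, 84.9]
wrist_force: [1.1, 0.2, 0.4]
opening: 0.0854
```

Request:
play_rows(
  commands="1 0 -41 0 0;1 0 -82 0 0;1 3 -123 0 0;1 10 -164 0 0;1 20 -204 0 0;1 30 -243 0 0;1 43 -282 0 0;1 57 -320 0 0;1 57 -322 0 0;1 57 -322 0 0",
)

```text
time: 3.27
ee_pos: [0.4199, -0.3164, 0.2024]
tcp_rot: [180.0, 0.0, 84.8]
wrist_force: [-0.4, 0.7, 0.0]
opening: 0.0851
```

```bash
python3 shot.py w3
```

```text
3.3167 [ 0.41972388 -0.31514385  0.20281751] [1.79930613e+02 3.25790885e-02 8.48985534e+01] [0.02095621 0.38123722 1.03564382] 0.08527105078963301
```

View pics/w3.png

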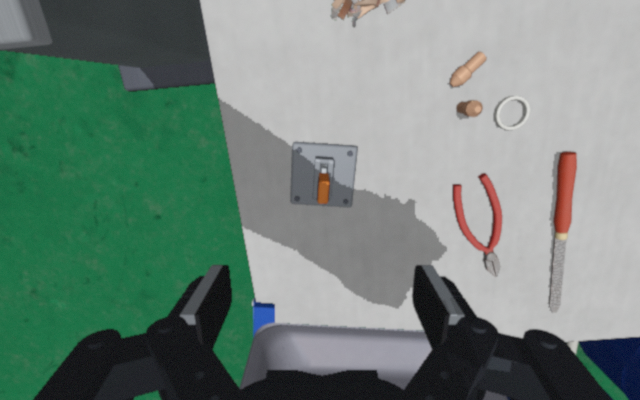

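w3 shows the orange head at about (323,187) in the grey stand, whose corners are near (294,143), (357,146), (354,206) and (291,204). I'll take a second, lower view for the height.

Request:
play_rows(
  commands="1 0 0 -25 0;1 0 0 -50 0;1 0 0 -65 0;1 0 0 -65 0;1 0 0 -65 0",
)

```text
time: 3.78
ee_pos: [0.4195, -0.3136, 0.1376]
tcp_rot: [179.9, 0.0, 85.0]
wrist_force: [0.1, -0.9, 0.1]
opening: 0.0856
```

```bash
python3 shot.py w4; python3 - <<'E'
from h import *
import pickle
out=[]
for n,(x0,x1,y0,y1) in(("w3",(270,380,120,230)),("w4",(250,400,120,320))):
    I=cv2.imread(f"pics/{n}.png");P=pose("wrist",pickle.load(open(f"pics/{n}.pkl","rb")))
    h=cv2.cvtColor(I,cv2.COLOR_BGR2HSV)[y0:y1,x0:x1]
    m=((h[...,0]<20)&(h[...,1]>150)).astype(np.uint8)
    k,l,st,ce=cv2.connectedComponentsWithStats(m);i=1+st[1:,4].argmax()
    c=max(cv2.findContours((l==i).astype(np.uint8),0,2)[0],key=len).reshape(-1,2)+[x0,y0]
    print(n,st[i]+[x0,y0,0,0,0],cv2.minAreaRect(c))
    # grey stand outline: 
    s=cv2.imread(f"pics/{n}.png")
    out.append(P)
    if n=="w4": cv2.imwrite("pics/w4c.png",cv2.resize(I[120:320,220:420],(600,600),interpolation=2))
E
```

```text
3.8333 [ 0.41999287 -0.31410315  0.13842485] [1.79878351e+02 7.29500809e-02 8.50280494e+01] [ 0.23469766 -0.12915706 -0.27369415] 0.08585275264825547
w3 [318 174  11  29 284] ((323.0, 188.0), (28.0, 10.0), 90.0)
w4 [316 194  15  40 484] ((323.4292297363281, 213.56198120117188), (13.303800582885742, 38.71406173706055), 3.814074993133545)
```

View pics/w4c.png

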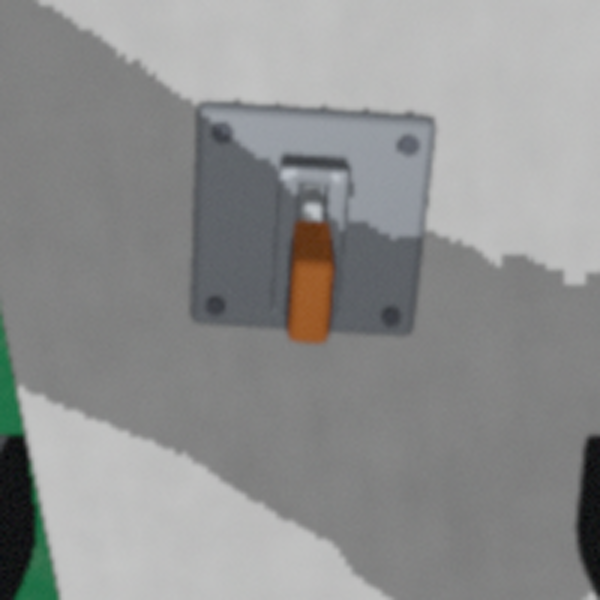

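In the w4 crop the head's top face spans (293,262) to (328,342), and the stand corners are (198,103), (433,117), (412,333) and (192,322).

```bash
python3 - <<'E'
from h import *
import pickle
P3,P4=[pose("wrist",pickle.load(open(f"pics/{n}.pkl","rb"))) for n in("w3","w4")]
f=lambda u,v:(220+u/3,120+v/3)
e=tri(ray(P3,322.7,202.8),ray(P4,*f(308,342)));print("bottom edge of top",e)
q=[plane(P4,*f(*c),.067) for c in((293,262),(332,262),(328,342),(288,342))]
print("head",np.mean(q,0),np.linalg.norm(q[0]-q[1]),np.linalg.norm(q[1]-q[2]))
print("yaw y-dir edges",[np.degrees(np.arctan2(*(a-b)[1::-1])) for a,b in((q[0],q[3]),(q[1],q[2]))])
for z in(.008,.012):
    s=[plane(P4,*f(*c),z) for c in((198,103),(433,117),(412,333),(192,322))]
    print(z,"stand",np.mean(s,0),[np.linalg.norm(s[i]-s[i-1]) for i in range(4)],[np.degrees(np.arctan2(*(a-b)[1::-1])) for a,b in((s[0],s[3]),(s[1],s[2]),(s[1],s[0]),(s[2],s[3]))])
I=cv2.imread("pics/w3.png");cv2.imwrite("pics/w3c.png",cv2.resize(I[130:220,280:370],(600,600),interpolation=2))
E
```

```text
bottom edge of top (array([ 0.41977567, -0.32578558,  0.07129448]), [np.float64(2.5835793245362628e-05), np.float64(2.5835793245265967e-05)])
head [ 0.42102376 -0.31748798  0.067     ] 0.009218944841651436 0.020769958972759326
yaw y-dir edges [np.float64(81.41241977310348), np.float64(82.84395924325628)]
0.008 stand [ 0.42112277 -0.31649757  0.008     ] [np.float64(0.0681917382058888), np.float64(0.06736015790052177), np.float64(0.06785696449378928), np.float64(0.06813177025401533)] [np.float64(81.35656908539714), np.float64(82.00651334287473), np.float64(-8.465439698413853), np.float64(-8.182249578932614)]
0.012 stand [ 0.42120939 -0.31520747  0.012     ] [np.float64(0.06718877929332813), np.float64(0.06636942980800936), np.float64(0.06685892940759045), np.float64(0.06712969334554175)] [np.float64(81.35656908539706), np.float64(82.00651334287474), np.float64(-8.465439698413864), np.float64(-8.182249578932572)]
```

View pics/w3c.png

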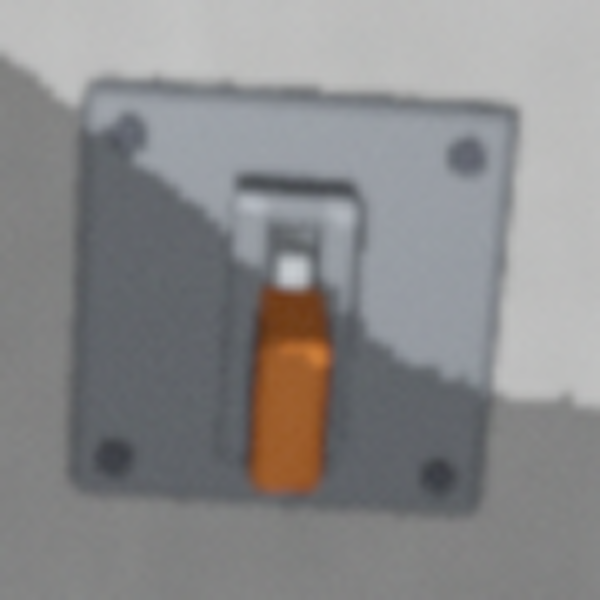

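The head centre is at (0.4210, −0.3173) with its top at about 68–71 mm, and the stand yaw is −8.2°. I'll grip across the 10 mm faces, slightly above the head centre.

Request:
play_rows(
  commands="0.4 1 -3 0 -3.2;0.4 1 -3 -25 -3.2;0.4 1 -3 -50 -3.2;0.4 1 -3 -75 -3.2;0.4 1 -3 -90 -3.2;0.4 1 -3 -99 -3.2;0.4 1 -3 -99 -3.2;0.4 1 -3 -99 -3.2",
  force=60,
)

```text
time: 4.55
ee_pos: [0.4212, -0.318, 0.0386]
tcp_rot: [179.9, 0.0, 81.8]
wrist_force: [-0.4, -0.6, 0.0]
opening: 0.0341
```

```bash
python3 shot.py w5
```

```text
4.6 [ 0.42141948 -0.31824049  0.03906705] [1.79887055e+02 6.12482905e-02 8.17699307e+01] [ 0.28447915 -0.15883474  0.42174419] 0.03403441042449063
```

View pics/w5.png

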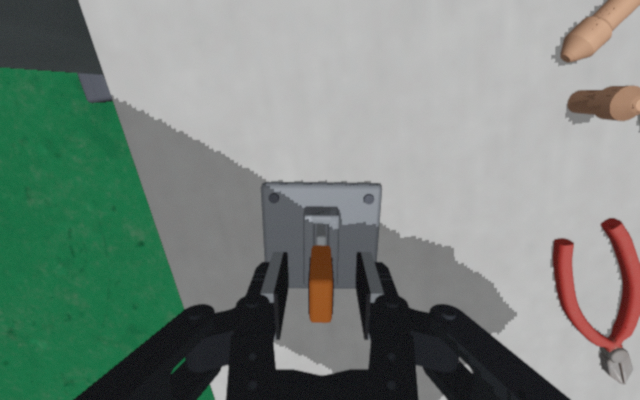

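In w5 the head at (320,285) sits centred and parallel between the fingers. I'll close on it.

Request:
play_rows(
  commands="0 0 0 0 0;0 0 0 0 0;0 0 0 0 0;0 0 0 0 0;0 0 0 0 0;0 0 0 0 0",
  force=70,
)

```text
time: 5.15
ee_pos: [0.4212, -0.3182, 0.0384]
tcp_rot: [179.9, 0.0, 81.8]
wrist_force: [0.2, 0.9, 6.2]
opening: 0.009
```

```bash
python3 shot.py w6
```

```text
5.2 [ 0.42121076 -0.31813885  0.03836023] [1.79903991e+02 4.52263794e-02 8.17647579e+01] [-0.13400527  0.06430336  5.3605138 ] 0.008764198572070519
```

View pics/w6.png

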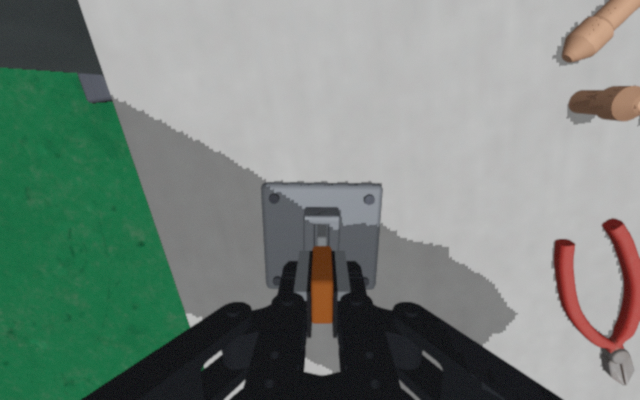

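Request:
play_rows(
  commands="0 0 0 15 0;0 0 0 35 0;0 0 0 70 0;0 0 0 105 0;0 0 0 140 0;0 0 0 170 0;0 0 0 170 0;0 0 0 170 0",
)

```text
time: 5.92
ee_pos: [0.4213, -0.3183, 0.209]
tcp_rot: [179.8, 0.1, 81.8]
wrist_force: [-0.2, -0.6, -1.5]
opening: 0.009
```

```bash
python3 shot.py w7
```

```text
5.9667 [ 0.4207532  -0.3178512   0.20718979] [1.79979102e+02 1.25093232e-02 8.17632438e+01] [-0.07681235  0.64491631 -0.92745201] 0.00941968538776087
```

View pics/w7.png

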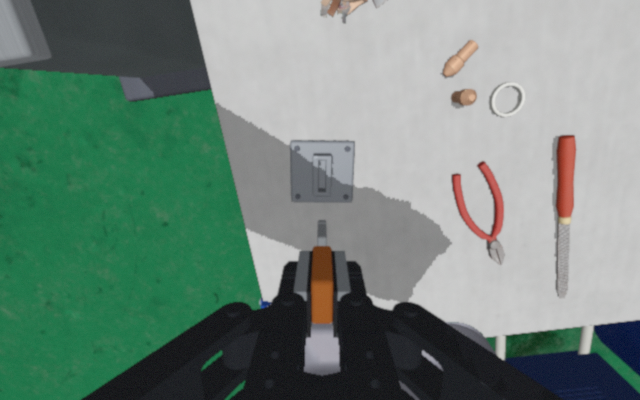

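Lifted, with the stand empty. Back round the front.

Request:
play_rows(
  commands="0 -14 39 0 2;0 -27 78 0 5;0 -37 118 0 8;0 -47 158 0 11;0 -54 198 0 14;0 -57 238 0 17;0 -57 279 0 20;0 -57 320 0 23;0 -57 360 0 25;0 -57 400 0 26.8",
)

```text
time: 6.85
ee_pos: [0.3624, 0.084, 0.2058]
tcp_rot: [-179.9, -0.0, 108.7]
wrist_force: [1.3, -0.5, -1.0]
opening: 0.009
```

Request:
play_rows(
  commands="0 10 35 0 0;0 25 70 0 0;0 45 104 0 0;0 66 138 0 0;0 88 170 0 0;0 112 200 0 0;0 136 227 -10 0;0 154 247 -30 0;0 156 249 -50 0;0 156 249 -50 0",
)

```text
time: 7.68
ee_pos: [0.5182, 0.331, 0.1498]
tcp_rot: [-179.4, 0.1, 108.6]
wrist_force: [-0.5, -0.7, -1.8]
opening: 0.0088
```

```bash
python3 shot.py w8; python3 - <<'E'
import cv2
I=cv2.imread("pics/w8.png");cv2.imwrite("pics/w8c.png",cv2.resize(I[130:370,160:480],(800,600),interpolation=2))
E
```

```text
7.7333 [0.51805301 0.33052778 0.15286071] [-1.79563712e+02  1.12011730e-01  1.08594518e+02] [-0.9647095  -0.85118471 -0.79650451] 0.008778197739536444
```

View pics/w8c.png

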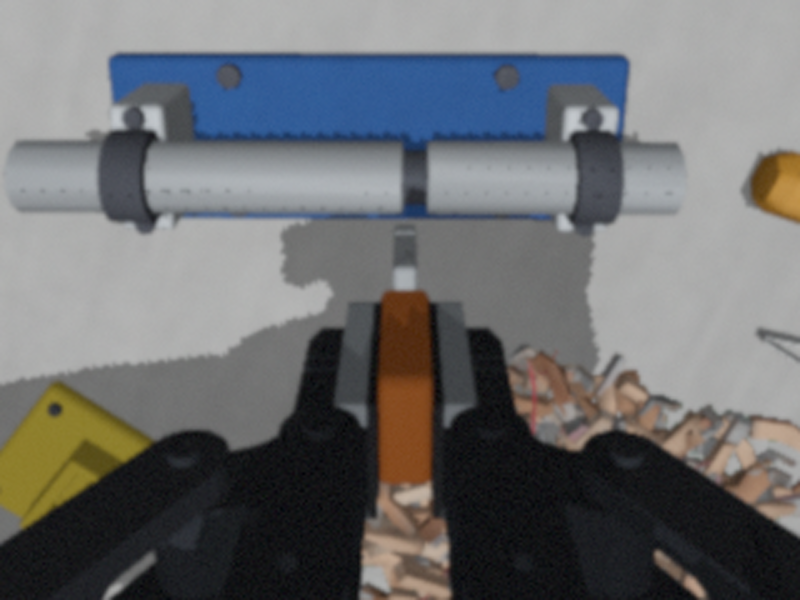

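w8c: the shaft is level in the picture, so the yaw is right. The groove is at crop (415,177) and the clip jaw at (404,255), so the groove lies about 3 mm further along +shaft. I'll quantify it.

```bash
cat > m8.py <<'E'
import sys
from shaft import *
n,r0,r1,g0,g1=sys.argv[1],*map(int,sys.argv[2:6])
cols=list(range(242,g0,3))+list(range(g1,386,3))
P,pu,pl,g,h=shaft(n,cols,r0,r1)
cs=np.arange(g0-3,g1+3);v=np.array([g[int((np.polyval(pu,c)+np.polyval(pl,c))/2)-4:][:9,c].mean() for c in cs])
t=.5*(v.max()+v.min());i=np.where(v<t)[0];a,b=i[0],i[-1]
L=cs[a]-(t-v[a])/(v[a-1]-v[a]);Rr=cs[b]+(t-v[b])/(v[b+1]-v[b]);gc=(L+Rr)/2
def ep(p):
    q=np.cross(ray(P,250,np.polyval(p,250))[1],ray(P,380,np.polyval(p,380))[1]);return q/np.linalg.norm(q)
nb=ep(pu)+ep(pl);nb/=np.linalg.norm(nb);print("groove cols",L,Rr,gc,"range",.012/np.sin(np.arccos(ep(pu)@ep(pl))/2))
o=pickle.load(open(f"pics/{n}.pkl","rb"))
Rt=R.from_euler("xyz",o["tcp_rot"],degrees=True).as_matrix()
for z in(.059,.05):
    p=plane(P,gc,(np.polyval(pu,gc)+np.polyval(pl,gc))/2,z)
    t=Rt.T@(p-o["ee_pos"]);print(z,p,"in tool (x lateral,y along shaft,z)",t*1e3)
E
python3 m8.py w8 186 217 315 337
python3 - <<'E'
from h import *
I=cv2.imread("pics/w8.png");h=cv2.cvtColor(I,cv2.COLOR_BGR2HSV)
m=(h[...,0]<20)&(h[...,1]>150)
for r in(255,270,290,310): print(r,np.where(m[r,290:350])[0][[0,-1]]+290)
g=I.sum(2)[:,300:345]//3
for r in(224,228,235,240,243): print(r,g[r])
E
```

```text
kept 40 42
w8 edges [-9.40547913e-04  1.88674023e+02] [1.79196982e-03 2.13998073e+02] 0.3210657727344248 0.2038178116610748
groove cols 320.32142857142856 330.7507331378299 325.53608085462923 range 0.2931974015995593
0.059 [0.51945898 0.33474609 0.059     ] in tool (x lateral,y along shaft,z) [ 3.73327928  3.39224033 93.83048471]
0.05 [0.52050515 0.33178533 0.05      ] in tool (x lateral,y along shaft,z) [  0.61108642   3.50828153 102.8359832 ]
255 [312 331]
270 [311 332]
290 [310 333]
310 [311 332]
224 [113 113 113 114 113 115 114 112 114 114 113 114 114 114 115 113 112 101
  97  94  94  93  94  91  93  92  99 109 115 115 115 114 112 113 113 114
 114 113 113 114 114 114 113 113 111]
228 [113 112 113 113 112 112 113 114 113 113 114 115 114 116 114 116 111  99
  85  83  82  81  83  82  81  81  92 105 112 114 113 114 115 114 113 112
 114 115 113 114 113 114 115 114 114]
235 [115 113 113 113 112 116 115 113 113 114 114 115 115 115 114 115 110  94
  84  85  89  88  90  92  90  87  92 107 112 114 112 112 115 115 115 115
 115 111 113 113 114 113 113 112 113]
240 [114 114 112 111 113 113 111 111 112 112 114 114 115 115 115 115 120 137
 159 170 173 173 172 171 167 154 130 117 115 115 115 116 113 115 113 115
 114 114 114 114 113 113 114 114 114]
243 [113 114 113 112 111 110 111 112 111 113 113 113 113 114 112 115 120 138
 158 170 173 173 171 171 168 155 131 116 116 116 115 116 115 114 114 115
 114 114 116 114 114 113 114 116 114]
```

The clip jaw is at col ~321.5, tool y ≈ +1.0 mm. The groove is at tool y ≈ 3.45 mm, so I'll shift about 2.5 mm along the shaft. Descending above contact height and letting it settle.

Request:
play_rows(
  commands="0 2.4 0.8 -20 0;0 2.4 0.8 -40 0;0 2.4 0.8 -53 0;0 2.4 0.8 -53 0;0 2.4 0.8 -53 0;0 2.4 0.8 -53 0;0 2.4 0.8 -53 0;0 2.4 0.8 -53 0",
)

```text
time: 8.45
ee_pos: [0.5225, 0.3323, 0.1057]
tcp_rot: [179.9, -0.0, 108.6]
wrist_force: [-0.2, 0.7, -1.1]
opening: 0.0092
```

```bash
python3 shot.py w9;python3 shot.py w9b; python3 - <<'E'
import cv2
I=cv2.imread("pics/w9b.png");cv2.imwrite("pics/w9c.png",cv2.resize(I[160:360,200:440],(720,600),interpolation=2))
E
python3 -c "
from h import *
o=get_obs();print(o['ee_pos'],o['tcp_rot'])"
```

```text
8.5 [0.52237355 0.33227167 0.1053794 ] [ 1.79917708e+02 -2.24702113e-02  1.08564344e+02] [-0.64784944  0.63814766 -0.05925802] 0.008702876726203512
8.6 [0.52221049 0.33214873 0.10482779] [ 1.79959853e+02 -9.27574302e-03  1.08561982e+02] [ 1.08635972  0.12469864 -0.55713601] 0.008962218838833432
[0.52215073 0.33212188 0.10459932] [ 1.79977231e+02 -4.88120883e-03  1.08561609e+02]
```

View pics/w9c.png

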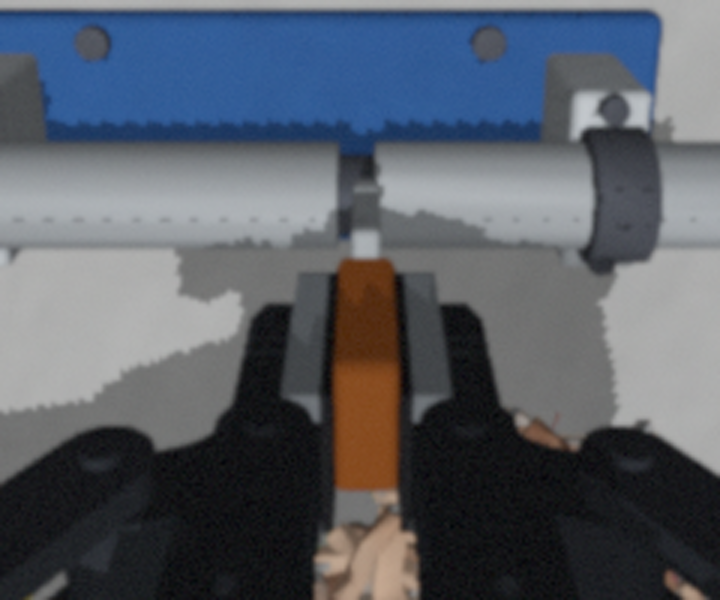

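Now settled at (0.5221, 0.3321). In w9c the jaw is at crop col 366 and the groove at 341–374 (centre ~357.5), so I'm about 1.8 mm too far. I'll measure before correcting.

```bash
python3 - <<'E'
import cv2,numpy as np
I=cv2.imread("pics/w9b.png");g=cv2.cvtColor(I,cv2.COLOR_BGR2GRAY)
for r in(212,216,219,222,224,228,232,240): print(r,g[r,308:334])
E
```

```text
212 [113 114 114 108  86  56  41  43  40  42  40  39  44  41  37  33  64 103
 121 127 127 127 126 126 125 127]
216 [134 134 134 127 100  70  58  57  57  58  56  55  48  41  40  36  54  81
 105 137 148 148 148 149 148 148]
219 [147 148 146 137 100  74  66  67  68  69  67  69  63  60  59  60  68 108
 147 163 169 169 168 166 166 166]
222 [158 157 157 148 110  80  78  77  77  86 103 112 113 110 112 113 111 109
 115 135 164 176 176 176 176 176]
224 [166 166 164 153 117  90  86  85  86  87  95  95  96  96  94  95  93  96
 102 128 163 176 176 176 176 177]
228 [174 174 171 158 119  89  84  85  80  76  77  84  81  85  80  80  83  88
 115 144 157 166 169 169 170 171]
232 [168 141 121 108  82  58  48  49  53  67  77  79  76  78  79  81  80  82
  89 101 106 108 108 108 107 107]
240 [103 104 104 100  93  95  98  99 108 135 159 171 175 175 174 172 169 156
 128 104  96  96  94  94  94  95]
```

Offset is 2.8 px at 1.66 px/mm, about 1.7 mm. I'll move back 1.7 mm along the shaft and go down to just above contact.

Request:
play_rows(
  commands="0 -1.6 -0.5 -5 0;0 -1.6 -0.5 -10 0;0 -1.6 -0.5 -14 0;0 -1.6 -0.5 -14 0;0 -1.6 -0.5 -14 0;0 -1.6 -0.5 -14 0;0 -1.6 -0.5 -14 0;0 -1.6 -0.5 -14 0;0 -1.6 -0.5 -14 0;0 -1.6 -0.5 -14 0",
)

```text
time: 9.48
ee_pos: [0.5205, 0.3316, 0.0904]
tcp_rot: [180.0, -0.0, 108.6]
wrist_force: [-0.5, 0.2, -0.3]
opening: 0.0093
```

```bash
python3 shot.py w10; python3 - <<'E'
import cv2
I=cv2.imread("pics/w10.png");cv2.imwrite("pics/w10c.png",cv2.resize(I[180:340,220:420],(750,600),interpolation=2))
g=cv2.cvtColor(I,cv2.COLOR_BGR2GRAY)
for r in(218,222,226,230,234,238,242,246): print(r,g[r,308:336])
E
```

```text
9.5333 [0.52047325 0.331573   0.09038752] [ 1.79991780e+02 -3.21841425e-03  1.08561936e+02] [-0.4565912  -0.30915954 -0.22799188] 0.009148454943523067
218 [ 97  96  96  97  97  95  87  67  54  55  53  55  52  55  53  56  52  54
  50  61  88 105 108 109 109 108 109 108]
222 [126 126 123 125 125 121 107  75  56  71 100 110 112 113 110 114 112 100
  69  60  98 126 136 136 137 135 137 135]
226 [141 141 140 142 141 137 119  84  58  60  74  80  83  84  82  84  83  77
  65  71 106 142 156 157 159 156 155 157]
230 [150 152 154 156 155 151 128  96  76  75  80  77  82  85  83  84  83  77
  64  63 104 151 172 177 177 177 177 177]
234 [152 154 161 164 165 161 137 105  88  81  78  79  81  78  82  82  83  81
  68  60  99 145 164 173 177 178 179 179]
238 [114 115 114 115 116 112  94  68  79 124 152 164 167 167 165 165 163 147
 118  83  81 100 108 108 110 110 114 111]
242 [119 117 118 118 118 114  96  72  81 133 161 172 175 175 175 174 172 157
 119  82  79  99 107 107 107 107 107 105]
246 [113 113 113 113 111 103  84  70  70  90 103 112 111 111 111 111 110 100
  85  70  72  88  95 102 105 107 107 107]
```

View pics/w10c.png

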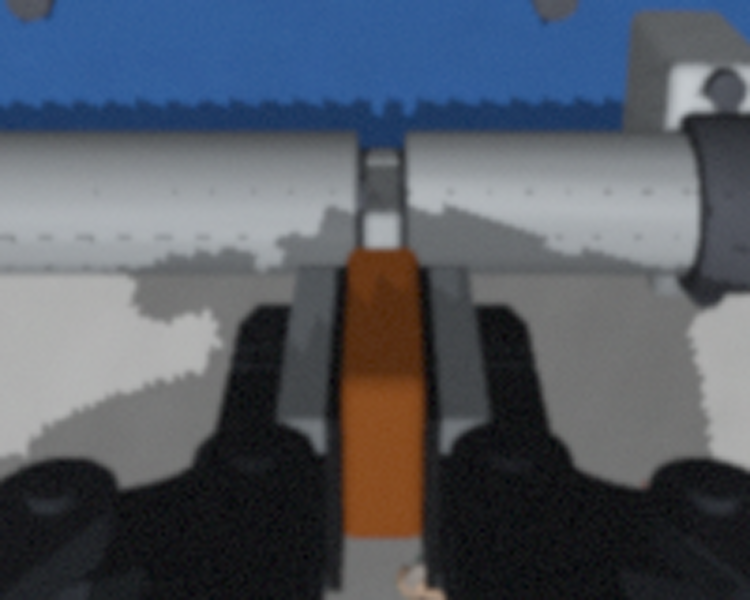

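The jaw (col ~321.6) is now centred in the groove (col ~321.4). Feeling downward in small steps.

Request:
play_rows(
  commands="0 0 0 -0.7 0;0 0 0 -1.3 0;0 0 0 -2 0;0 0 0 -2 0;0 0 0 -2 0",
)

```text
time: 10.0
ee_pos: [0.5204, 0.3315, 0.0882]
tcp_rot: [-180.0, 0.0, 108.6]
wrist_force: [-0.8, 0.4, -0.4]
opening: 0.009
```

Request:
play_rows(
  commands="0 0 0 -0.5 0;0 0 0 -1 0;0 0 0 -1 0;0 0 0 -1 0",
)

```text
time: 10.33
ee_pos: [0.5204, 0.3315, 0.0872]
tcp_rot: [-180.0, -0.0, 108.6]
wrist_force: [-0.0, 0.1, -0.4]
opening: 0.009
```

Request:
play_rows(
  commands="0 0 0 -0.5 0;0 0 0 -1 0;0 0 0 -1 0;0 0 0 -1 0",
)

```text
time: 10.67
ee_pos: [0.5204, 0.3315, 0.0862]
tcp_rot: [-180.0, 0.0, 108.6]
wrist_force: [-0.4, 0.7, -0.8]
opening: 0.0091
```

Request:
play_rows(
  commands="0 0 0 -0.5 0;0 0 0 -0.5 0;0 0 0 -0.5 0;0 0 0 -0.5 0",
)

```text
time: 11.0
ee_pos: [0.5204, 0.3316, 0.0858]
tcp_rot: [-180.0, -0.0, 108.6]
wrist_force: [-0.0, -0.0, -0.5]
opening: 0.0094
```

Request:
play_rows(
  commands="0 0 0 -0.5 0;0 0 0 -0.5 0;0 0 0 -0.5 0;0 0 0 -0.5 0",
)

```text
time: 11.33
ee_pos: [0.5204, 0.3315, 0.0853]
tcp_rot: [-180.0, 0.0, 108.6]
wrist_force: [0.2, 0.8, -0.6]
opening: 0.0092
```

No contact 2 mm below where the full shaft would have stopped it, so it is very likely over the groove. Continuing gently.

Request:
play_rows(
  commands="0 0 0 -0.5 0;0 0 0 -0.5 0;0 0 0 -0.5 0;0 0 0 -0.5 0",
)

```text
time: 11.67
ee_pos: [0.5204, 0.3315, 0.0848]
tcp_rot: [-180.0, -0.0, 108.6]
wrist_force: [0.5, 0.2, -0.4]
opening: 0.009
```

Request:
play_rows(
  commands="0 0 0 -0.5 0;0 0 0 -0.5 0;0 0 0 -0.5 0;0 0 0 -0.5 0",
)

```text
time: 12.0
ee_pos: [0.5205, 0.3316, 0.0843]
tcp_rot: [180.0, -0.0, 108.6]
wrist_force: [-0.2, 0.3, -0.8]
opening: 0.0089
```

Request:
play_rows(
  commands="0 0 0 -0.5 0;0 0 0 -0.5 0;0 0 0 -0.5 0;0 0 0 -0.5 0",
)

```text
time: 12.33
ee_pos: [0.5205, 0.3316, 0.084]
tcp_rot: [180.0, -0.0, 108.6]
wrist_force: [-0.3, 0.8, 0.7]
opening: 0.0091
```

Request:
play_rows(
  commands="0 0 0 -0.5 0;0 0 0 -0.5 0;0 0 0 -0.5 0;0 0 0 -0.5 0",
)

```text
time: 12.67
ee_pos: [0.5206, 0.3316, 0.0836]
tcp_rot: [180.0, -0.0, 108.6]
wrist_force: [-0.7, -0.1, 4.6]
opening: 0.0086
```

Contact at 0.0838, against 0.0834 predicted for the groove stop and 0.0874 for the full shaft, with no side force. Pushing on in small steps while watching the force.

Request:
play_rows(
  commands="0 0 0 -0.4 0;0 0 0 -0.4 0;0 0 0 -0.4 0",
)

```text
time: 12.92
ee_pos: [0.5206, 0.3317, 0.0833]
tcp_rot: [180.0, -0.0, 108.6]
wrist_force: [-1.0, 1.3, 5.8]
opening: 0.0091
```

Request:
play_rows(
  commands="0 0 0 -0.4 0;0 0 0 -0.4 0;0 0 0 -0.4 0",
)

```text
time: 13.17
ee_pos: [0.5207, 0.3317, 0.0831]
tcp_rot: [179.9, -0.0, 108.6]
wrist_force: [-0.9, 1.3, 5.8]
opening: 0.0089
```

Request:
play_rows(
  commands="0 0 0 -0.4 0;0 0 0 -0.4 0;0 0 0 -0.4 0",
)

```text
time: 13.42
ee_pos: [0.5208, 0.3318, 0.0829]
tcp_rot: [179.9, -0.0, 108.6]
wrist_force: [-0.3, 0.4, 7.1]
opening: 0.009
```

Request:
play_rows(
  commands="0 0 0 -0.6 0;0 0 0 -0.6 0;0 0 0 -0.6 0",
)

```text
time: 13.67
ee_pos: [0.5209, 0.3318, 0.0824]
tcp_rot: [179.9, -0.0, 108.6]
wrist_force: [0.4, 0.4, 7.8]
opening: 0.0089
```

Request:
play_rows(
  commands="0 0 0 -0.6 0;0 0 0 -0.6 0;0 0 0 -0.6 0",
)

```text
time: 13.92
ee_pos: [0.5211, 0.3319, 0.082]
tcp_rot: [179.9, -0.0, 108.6]
wrist_force: [0.9, 0.1, 8.6]
opening: 0.0088
```

Request:
play_rows(
  commands="0 0 0 -0.6 0;0 0 0 -0.6 0;0 0 0 -0.6 0",
)

```text
time: 14.17
ee_pos: [0.5212, 0.3319, 0.0817]
tcp_rot: [179.9, -0.0, 108.6]
wrist_force: [0.6, 0.1, 10.6]
opening: 0.0088
```

Request:
play_rows(
  commands="0 -0.6 -0.2 -0.6 0;0 -0.6 -0.2 -0.6 0;0 -0.6 -0.2 -0.6 0",
)

```text
time: 14.42
ee_pos: [0.5208, 0.3318, 0.0813]
tcp_rot: [179.8, -0.0, 108.6]
wrist_force: [0.6, 1.2, 11.0]
opening: 0.009
```

Request:
play_rows(
  commands="0 0 0 -0.6 0;0 0 0 -0.6 0;0 0 0 -0.6 0",
)

```text
time: 14.67
ee_pos: [0.5207, 0.3317, 0.0807]
tcp_rot: [179.8, -0.0, 108.6]
wrist_force: [0.7, 0.2, 9.9]
opening: 0.009
```

Request:
play_rows(
  commands="0 0 0 -0.6 0;0 0 0 -0.6 0;0 0 0 -0.6 0",
)

```text
time: 14.92
ee_pos: [0.5208, 0.3318, 0.0798]
tcp_rot: [179.8, -0.0, 108.6]
wrist_force: [1.7, 0.4, 8.3]
opening: 0.0091
```

The force peaked at 11 N and is falling, so the jaws are passing the neck's widest part.

Request:
play_rows(
  commands="0 0 0 -0.8 0;0 0 0 -0.8 0;0 0 0 -0.8 0",
)

```text
time: 15.17
ee_pos: [0.5209, 0.3319, 0.0793]
tcp_rot: [179.8, -0.0, 108.6]
wrist_force: [1.7, 0.7, 9.6]
opening: 0.0088
```

Request:
play_rows(
  commands="0 0 0 -0.8 0;0 0 0 -0.8 0;0 0 0 -0.8 0",
)

```text
time: 15.42
ee_pos: [0.5209, 0.3318, 0.0783]
tcp_rot: [179.8, -0.0, 108.6]
wrist_force: [1.6, 1.7, 9.4]
opening: 0.0088
```

Request:
play_rows(
  commands="0 0 0 -0.8 0;0 0 0 -0.8 0;0 0 0 -0.8 0",
)

```text
time: 15.67
ee_pos: [0.521, 0.3319, 0.0772]
tcp_rot: [179.8, -0.0, 108.6]
wrist_force: [3.3, 2.0, 6.7]
opening: 0.0088
```

Request:
play_rows(
  commands="0 0.4 0.2 -0.8 0;0 0.4 0.2 -0.8 0;0 0.4 0.2 -0.8 0",
)

```text
time: 15.92
ee_pos: [0.5211, 0.3319, 0.0761]
tcp_rot: [179.9, -0.0, 108.6]
wrist_force: [1.3, 0.4, 5.4]
opening: 0.0089
```

Request:
play_rows(
  commands="0 0 0 -0.8 0;0 0 0 -0.8 0;0 0 0 -0.8 0",
)

```text
time: 16.17
ee_pos: [0.5206, 0.3317, 0.0748]
tcp_rot: [179.9, -0.0, 108.6]
wrist_force: [1.4, 1.2, 5.3]
opening: 0.0089
```

Request:
play_rows(
  commands="0 0 0 -1 0;0 0 0 -1 0;0 0 0 -1 0",
)

```text
time: 16.42
ee_pos: [0.5203, 0.3316, 0.0732]
tcp_rot: [-180.0, 0.0, 108.6]
wrist_force: [2.2, 1.6, 1.4]
opening: 0.0091
```

Request:
play_rows(
  commands="0 0 0 -0.8 0;0 0 0 -0.8 0;0 0 0 -0.8 0",
)

```text
time: 16.67
ee_pos: [0.5199, 0.3314, 0.072]
tcp_rot: [-179.9, 0.0, 108.6]
wrist_force: [0.6, 1.6, -0.6]
opening: 0.0088
```

Request:
play_rows(
  commands="0 0 0 -0.8 0;0 0 0 -0.8 0;0 0 0 -0.8 0",
)

```text
time: 16.92
ee_pos: [0.5199, 0.3314, 0.0713]
tcp_rot: [-179.9, 0.0, 108.6]
wrist_force: [0.2, 1.5, -3.9]
opening: 0.0089
```

Request:
play_rows(
  commands="0 0 0 -0.5 0;0 0 0 -0.5 0;0 0 0 -0.5 0",
)

```text
time: 17.17
ee_pos: [0.52, 0.3315, 0.0711]
tcp_rot: [-180.0, 0.0, 108.6]
wrist_force: [0.2, 0.7, -2.8]
opening: 0.0091
```

The clip is now pulling the tool down, so it is snapping in. On to the stop.

Request:
play_rows(
  commands="0 0 0 -0.5 0;0 0 0 -0.5 0;0 0 0 -0.5 0",
)

```text
time: 17.42
ee_pos: [0.5202, 0.3315, 0.0708]
tcp_rot: [-180.0, 0.0, 108.6]
wrist_force: [-1.0, 1.6, -2.7]
opening: 0.0092
```

Request:
play_rows(
  commands="0 0 0 -0.5 0;0 0 0 -0.5 0;0 0 0 -0.5 0",
)

```text
time: 17.67
ee_pos: [0.5203, 0.3315, 0.0704]
tcp_rot: [180.0, -0.0, 108.6]
wrist_force: [0.6, 1.8, -1.3]
opening: 0.0087
```

Request:
play_rows(
  commands="0 0 0 -0.4 0;0 0 0 -0.4 0;0 0 0 -0.4 0",
)

```text
time: 17.92
ee_pos: [0.5203, 0.3315, 0.07]
tcp_rot: [180.0, 0.0, 108.6]
wrist_force: [-0.3, 0.5, -1.3]
opening: 0.0088
```

Request:
play_rows(
  commands="0 0 0 -0.5 0;0 0 0 -0.5 0;0 0 0 -0.5 0",
)

```text
time: 18.17
ee_pos: [0.5203, 0.3315, 0.0695]
tcp_rot: [180.0, -0.0, 108.6]
wrist_force: [0.7, 1.4, -1.8]
opening: 0.0089
```

Request:
play_rows(
  commands="0 0 0 -0.5 0;0 0 0 -0.5 0;0 0 0 -0.5 0",
)

```text
time: 18.42
ee_pos: [0.5203, 0.3316, 0.0692]
tcp_rot: [180.0, -0.0, 108.6]
wrist_force: [-1.2, 0.5, 1.4]
opening: 0.0084
```

Request:
play_rows(
  commands="0 0 0 -0.4 0;0 0 0 -0.4 0;0 0 0 -0.4 0",
)

```text
time: 18.67
ee_pos: [0.5203, 0.3316, 0.0691]
tcp_rot: [180.0, -0.0, 108.6]
wrist_force: [-1.1, -0.6, 5.7]
opening: 0.0088
```

It hits a firm stop at 0.0692, against a predicted home of 0.0694. Relieving the push and opening.

Request:
play_rows(
  commands="0 0 0 0.4 0;0.25 0 0 0.4 0;0.25 0 0 0.4 0;0.25 0 0 0.4 0;0.25 0 0 0.4 0;0.25 0 0 0.4 0",
  force=20,
)

```text
time: 19.17
ee_pos: [0.5202, 0.3314, 0.0688]
tcp_rot: [-180.0, 0.0, 108.6]
wrist_force: [0.2, 0.1, -0.2]
opening: 0.0214
```

```bash
python3 shot.py w11; python3 - <<'E'
import cv2
I=cv2.imread("pics/w11.png");cv2.imwrite("pics/w11c.png",cv2.resize(I[180:380,200:440],(720,600),interpolation=2))
E
```

```text
19.2167 [0.52022637 0.33146431 0.06880717] [-1.79987653e+02  6.93802681e-03  1.08559532e+02] [-0.23113101  0.30746412 -0.2204973 ] 0.02123724247749356
```

View pics/w11c.png

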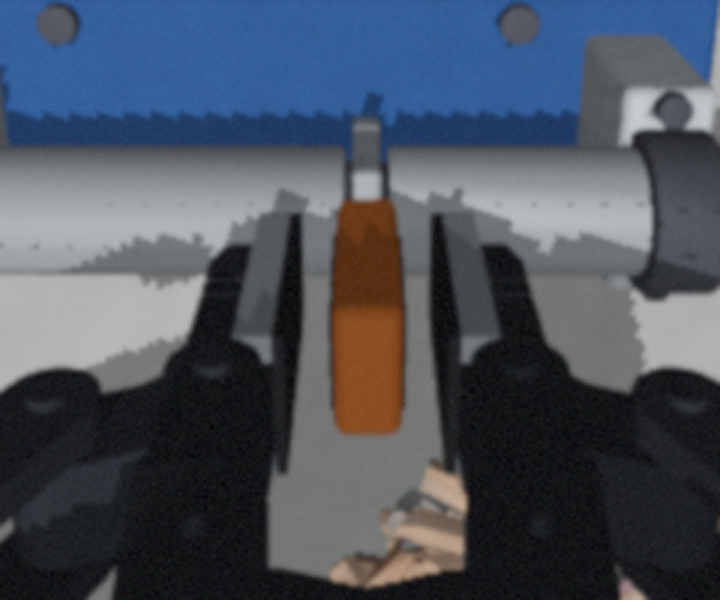

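The clip sits free and upright in the groove, clear of both fingers. Raising straight up to check its height.

Request:
play_rows(
  commands="0.25 0 0 10 0;0.25 0 0 30 0;0.25 0 0 60 0;0.3 0 0 90 0;0.4 0 0 120 0;0.4 0 0 120 0;0.4 0 0 120 0;0.4 0 0 120 0;0.4 0 0 120 0;0.4 0 0 120 0",
)

```text
time: 20.1
ee_pos: [0.5198, 0.3313, 0.1877]
tcp_rot: [-179.9, 0.0, 108.6]
wrist_force: [0.6, 0.2, -0.0]
opening: 0.0344
```

```bash
python3 shot.py w12; python3 - <<'E'
from h import *
import pickle
I=cv2.imread("pics/w12.png")
S=camera("scene")[:,:,::-1];cv2.imwrite("pics/s12.png",S);T=camera("top")[:,:,::-1];cv2.imwrite("pics/t12.png",T)
cv2.imwrite("pics/w12c.png",np.hstack([cv2.resize(I[140:300,240:400],(400,400),interpolation=2),cv2.resize(S[140:210,240:310],(400,400),interpolation=2)]))
P=pose("wrist",pickle.load(open("pics/w12.pkl","rb")));ps=pose("scene")
c=[]
for J,(x0,x1,y0,y1) in((I,(240,400,140,300)),(S,(250,300,140,200))):
    h=cv2.cvtColor(np.ascontiguousarray(J),cv2.COLOR_BGR2HSV)[y0:y1,x0:x1]
    m=((h[...,0]<18)&(h[...,1]>150)).astype(np.uint8);k,l,st,ce=cv2.connectedComponentsWithStats(m);i=1+st[1:,4].argmax();print(st[i]+[x0,y0,0,0,0],ce[i]+[x0,y0]);c.append(st[i]+[x0,y0,0,0,0])
# predicted top of head if home: z=.05-.011+.060=.099
for z in(.099,.117): print(z,"pred wrist",proj(P,[.5203,.3316,z]),"scene",proj(ps,[.5203,.3316,z]))
E
```

```text
20.15 [0.51984746 0.33129136 0.18785033] [-1.79895189e+02  2.63451623e-02  1.08564794e+02] [-0.34053106 -0.54460007  0.02137837] 0.03413845420226839
[317 184  12  35 396] [322.60606061 201.59090909]
[275 158   6  11  56] [277.75  162.375]
0.099 pred wrist (np.float64(322.0793003105805), np.float64(207.96294550446578)) scene (np.float64(276.7691827758887), np.float64(157.82005740543102))
0.117 pred wrist (np.float64(322.0699691536236), np.float64(216.7082043471146)) scene (np.float64(276.4163739208109), np.float64(152.56470613008884))
```

View pics/w12c.png

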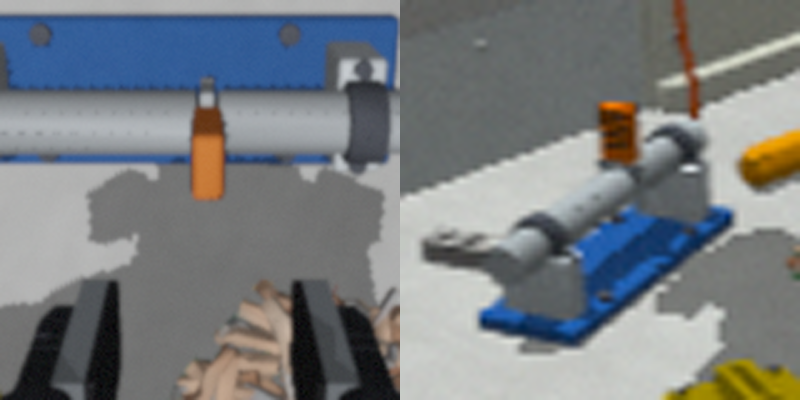

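Both views agree: the scene camera puts the head's top at row 158, against 157.8 predicted for home and 152.6 if it were perched on the shaft. The gripper is clear, so I'm handing in.

```bash
python3 -c "
from workcell import *
print(job_done())"
```

```text
the job is handed in; nothing more can be done
None
```

The orange-headed clip is snapped home in the groove and released. I handed the job in at about 20 s of the 64 s allowed; no verdict was reported.

- **Carry and alignment:** I took the clip out of the grey stand and carried it round the front of the welding head. I lined it up with the groove from wrist pictures, about 16 mm beyond shaft_mid.
- **Feeling for the groove:** I went straight down at the groove seen in the pictures, without sliding along the shaft. First contact came at TCP height 83.8 mm. I had predicted 83.4 mm for the groove and 87.4 mm for the full shaft, so it went in on the first try.
- **Push:** Wrist force peaked at about 11 N. The clip then pulled the tool down (about −4 N) and stopped firmly at 69.2 mm, against 69.4 mm predicted for home.
- **Last checks:** After release, the scene camera showed the top of the head at row 158, against 157.8 predicted if home. The wrist view showed the clip upright in the groove with the gripper well clear.
- **Disagreements:** The two-view heights came out 2–3 mm above the stated ones, for the shaft axis and the head's top. During the push the arm drifted up to about 0.8 mm along the shaft, and I corrected for it.
- **Not fully checked:** The gauge block looked in place in the last scene picture. I saved a final top view but did not look at it, so the tape roll and spare tip were not checked again; the tool passed well above them.

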